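Shingle the lot boards in the lot tray

TASK

Carry on the fan that the first lot board starts in the black tray: lay the two loose plywood boards in, one after the other, each overlapping the board before it, with its title-strip end down on the tray floor just behind the next free brass bead, so that all three title strips show. Set the boards down rather than dropping them, leave them square and in line, and do not shift the first board or anything else on the bench.

Things in the scene. Friction and masses are not known exactly. Their poses are not given: they have to be found in the camera images.
- lot_tray: Black sheet-metal tray, fixed, 229 mm long (its x) by 78 wide. Origin: centre of its underside, on the worktop; x runs from the open foot end to the head (30 mm high end wall). Floor 6 mm above the worktop; side rims 70 mm apart inside, 4 mm above the floor. Three brass beads, 4 mm high and wide, lie across the floor 40 mm apart; near the head a brass bar holds up the first board.
- bead_1 (a point): Point on the tray floor, mid-width, at the head-side face of the bead nearest the head (tray x = -22 mm). The foot of the first board stands there. Axes as the tray's.
- bead_2 (a point): The same at the middle bead (tray x = -62 mm), the next free place. A board home here has its foot's lower edge at this point or a few mm headward, and leans head up at 10 degrees (0.176 rad), flat on the board before; the middle of its underside is then 56.6 mm headward of and 10.1 mm above this point. Home boards are parallel.
- bead_3 (a point): The same at the bead nearest the open end (tray x = -102 mm), the last place. Home is offset from it as at bead_2, flat on top of the board at bead_2.
- board_a: Lot board: bare plywood, 115 mm long (its x) by 60 wide (its y), 7 thick, about 70 g. Its -x end, the foot, has a 9 mm hanging hole and a white paper title strip on the top face, both within 27 mm of that end. All three boards are alike. Origin: centre of its underside. The first one, already home at bead_1, leaning at 10 degrees.
- board_a_center (a point): Centre of the first board, half-way through its thickness; axes as the board's (x from foot to head, z out of the top face).
- board_a_foot (a point): Middle of the lower edge at the first board's foot end.
- board_b: Lot board: bare plywood, 115 mm long (its x) by 60 wide (its y), 7 thick, about 70 g. Its -x end, the foot, has a 9 mm hanging hole and a white paper title strip on the top face, both within 27 mm of that end. All three boards are alike. Origin: centre of its underside. Loose, flat on the worktop, top face up.
- board_b_center (a point): Centre of this loose board, half-way through its thickness (3.5 mm above the worktop at the start); axes as the board's (x from foot to head). Take it across its 60 mm width.
- board_b_foot (a point): Middle of the lower edge at this board's foot end.
- board_c: Lot board: bare plywood, 115 mm long (its x) by 60 wide (its y), 7 thick, about 70 g. Its -x end, the foot, has a 9 mm hanging hole and a white paper title strip on the top face, both within 27 mm of that end. All three boards are alike. Origin: centre of its underside. Loose, flat on the worktop, top face up.
- board_c_center (a point): Centre of the other loose board, half-way through its thickness (3.5 mm above the worktop at the start); axes as the board's. Take it across its 60 mm width.
- board_c_foot (a point): Middle of the lower edge at that board's foot end.
- black_grinder: Bystander: tall black grinder, fixed, about 150 mm wide and 0.5 m high, to the right of and behind the tray. Origin: centre of its base; its pale chute slopes down toward the robot and ends about 80 mm in front of that. Carry things round the front of it with the arm drawn in.
- big_grinder: Bystander: large cream grinder, fixed, taller than 0.5 m, at the right. Origin: centre of its base; its spout, knobs and cup overhang about 0.27 m toward the robot at 0.3 to 0.45 m height, between the arm's starting place and the boards: draw the arm in to pass them.
- sample_tin_1: Bystander: grey tin, 68 mm across, 60 mm high. Origin at the centre of its underside.
- sample_tin_2: Bystander: low grey tin, 60 mm across, 52 mm high. Origin at the centre of its underside.
- sample_tin_3: Bystander: black tin, 64 mm across, 78 mm high. Origin at the centre of its underside.
- grinder_brush: Bystander: bench brush with wooden handle, 39x138x18 mm. Origin at the centre of its underside.
- pen_1: Bystander: white marker pen with black cap, 135 mm long, 17 mm thick. Origin at the centre of its underside.
- mug_1: Bystander: white espresso cup, 64 mm across, 50 mm high, in front of the black grinder. Origin at the centre of its underside.
- blue_dish: Bystander: blue pleated dish of grounds, 150x163 mm, 62 mm high. Origin at the centre of its underside.

How it is judged:
By the outcome, as a careful person would: the job done as asked, in the order asked, and still so for the second after the job is handed in, with the robot touching nothing.
It also fails if it takes over 54 s, if anything falls off the work surface, if the arm or the gripper's body presses on something with over 40 N, if the wrist force passes 120 N, or if a joint passes its speed limit or range.

ROBOT

A 7-joint arm with a two-finger parallel gripper is mounted at the origin on a cart in front of the work surface, level with it; the furniture and walls round the work are solid. World frame = base frame: x ahead of the robot, y to its left, z up, the work surface at z = 0. Lengths are in m, angles in rad, forces in N, time in s.
With the tool pointing down it reaches from about 0.4 to 0.9 m from the base axis. Payload 5.6 kg.
Tool frame: the origin (TCP) lies midway between the tips of the shut fingers; the grasp point (between the pads) lies 19 mm behind it; z points along the fingers, y is the line along which they close (so a half turn about z gives the same grasp; the last joint's range is limited). The gripper opens to 92 mm and grips with 3 to 60 N. Pads are 20 mm wide; open, the fingers measure 128 mm over their backs; the gripper's body (75 mm by 189 mm) begins 69 mm behind the grasp point.
Start: joints at [1.238, 0.468, -0.012, 1.603, 0.006, 1.071, -0.056], TCP at [0.186, -0.623, 0.215] pointing down, gripper open.
Joint ranges: [-2.53, 2.53], [-0.31, 2.02], [-1.57, 1.55], [0.28, 2.44], [-1.29, 4.43], [0.15, 1.84], [-2.92, 2.92]. Speed limits (rad/s): [2.57, 2.57, 3.14, 3.14, 3.14, 3.14, 3.14].

INTERFACE

Orientations are given as a 3x3 rotation matrix whose columns are the frame's x, y, z axes.
In Python, from station import env, effector, solver, viewer, workorder, search_frame, tip_of gives the robot as it stands. Calls block until the motion is done:
- env.reach(position, orientation): joint-space move of the TCP to a pose.
- env.movel(position, frame=None, rate=0.15): straight line of the TCP; frame=None keeps the orientation; rate is the mean speed in m/s.
- env.goto_joints(angles): joint-space move.
- effector.release() and effector.grasp(squeeze=None): open the fingers fully, or close them until they stop; squeeze is the grip in N (None keeps the last).
- env.pause(seconds).
- solver.inverse_kinematics(position, orientation): joint angles nearest the present ones, or None.
- env.sense(): the state.
- viewer.read_camera(name): name is "scene" or "top" or "wrist"; returns (picture, depth): 420x560x3 uint8, red, green, blue; 420x560 float32, m along the optical axis (not along the pixel's ray), 0 where there is no reading.
- viewer.camera_info(name): a dict with "intrinsics" (3x3 intrinsics, pixels), "eye" and "rotation" of the camera in the world; the wrist camera has in their place "T_tool_cam" (4x4, takes a point from camera to tool coordinates, whose origin is the TCP and whose axes are the flange's). Camera axes: x right, y up, looking along -z (the intrinsics and any distortion apply to the point x, -y, -z); pixel columns grow to the right and rows downward; lengths in m; the calibration is good to about 2 mm. The wrist camera is an equidistant fisheye: a pixel r from the principal point sees the ray r / f radians off the axis. A picture is of the moment at which its call begins: read the wrist's pose just before it. camera_info takes no time and is no camera call.
A pose or a line that the arm cannot do raises env.PlanningError and nothing moves.
- workorder.finish_job(): hands the job in; it is judged then, once.
Trained networks look in the newest picture that a camera, given by its name, has taken for a name from the list of things; names that differ only in an ending like _2 or _b are one class to them, and where a whole thing is asked for, a point or a joint stands for the part that bears it (a point fixed in the world has none). Each returns a list of dicts, best first, with "score" (0 to 1); they miss things now and then, are a little off and sometimes report something else, mostly with a low value. They report only what shows in the picture. A call takes as long as a camera call.
- search_frame(camera, name): "at" ([x, y, z] in m, in world coordinates, good to about 4 mm: the middle of the surface that is visible of it).
- tip_of(camera, name): "at" ([x, y, z] in m, in world coordinates, good to about 4 mm: a listed point, or the origin of a listed thing).
The state is a dict: "t": time; "joint_positions": joint angles; "joint_velocities": joint speeds; "tau": joint torques, N m; "ee_pos": TCP position; "tcp_rot": TCP orientation; "wrist_force": force on the tool from outside, world axes, zero at the start; "moment": the same for the moment, N m; "gripper_width": finger opening in m; "grasp_force": force on a finger pad.
Only numpy, scipy, OpenCV 4.12 (cv2) and the standard library are available. Lean on these libraries where they do the work, as an engineer would, in place of code of your own. Each camera call takes 0.05 s, during which the arm holds its last target. There are 200 camera calls.

## Working session

There is one attempt and no reset: what is moved stays moved. The work goes in short steps, each a Python script; the robot and the scene stay as the last script left them, time stands still between calls to the robot, and variables do not carry over. Pictures are saved under pics/ and viewed, at most 10 in all, crops included, and the job is handed in when it is done.

```bash
ls; mkdir -p pics; python3 - <<'E'
from station import env, effector, solver, viewer, workorder, search_frame, tip_of
import cv2,numpy as np
for c in ("scene","top"):
    p,d=viewer.read_camera(c); cv2.imwrite(f"pics/{c}0.png",p[:,:,::-1]); np.savez(f"{c}0.npz",p=p,d=d)
    i=viewer.camera_info(c); print(c,i)
    for n in ["lot_tray","bead_1","bead_2","bead_3","board_a_center","board_a_foot","board_b_center","board_b_foot","black_grinder","big_grinder","mug_1","blue_dish","sample_tin_1","pen_1","grinder_brush"]:
        print(n,[(np.round(r["at"],3).tolist(),round(r["score"],2)) for r in tip_of(c,n)][:4])
print(viewer.camera_info("wrist")); print(env.sense()["t"])
E
```

```text
pics
scene {'intrinsics': array([[422.12987071,   0.        , 284.07858048],
       [  0.        , 422.12987071, 207.15361961],
       [  0.        ,   0.        ,   1.        ]]), 'eye': array([0.12667067, 0.44507997, 1.04693926]), 'rotation': array([[-0.70803119,  0.58398509, -0.39705573],
       [-0.70615307, -0.59050676,  0.39070399],
       [-0.00629879,  0.55701273,  0.83048007]])}
lot_tray [([0.599, 0.144, -0.004], 0.78)]
bead_1 [([0.596, 0.122, 0.006], 0.93), ([0.582, 0.046, 0.008], 0.89), ([0.584, 0.088, 0.003], 0.62)]
bead_2 [([0.596, 0.122, 0.006], 0.93), ([0.582, 0.046, 0.008], 0.89), ([0.584, 0.088, 0.003], 0.62)]
bead_3 [([0.596, 0.122, 0.006], 0.93), ([0.582, 0.046, 0.008], 0.89), ([0.584, 0.088, 0.003], 0.62)]
board_a_center [([0.608, 0.18, 0.022], 0.71)]
board_a_foot [([0.595, 0.126, 0.007], 0.79), ([0.566, -0.13, 0.001], 0.37)]
board_b_center [([0.455, -0.037, 0.002], 0.89)]
board_b_foot [([0.463, -0.097, 0.0], 0.68), ([0.587, 0.086, 0.005], 0.36)]
black_grinder []
big_grinder []
mug_1 [([0.567, -0.131, -0.0], 0.93)]
blue_dish [([0.688, 0.37, -0.001], 0.79), ([0.454
[... 1237 characters left out ...]
.003, -0.001], 0.85), ([0.724, 0.085, -0.002], 0.67)]
pen_1 [([0.525, 0.301, -0.002], 0.55), ([0.596, 0.128, 0.006], 0.35)]
grinder_brush [([0.486, 0.148, -0.002], 0.78)]
{'intrinsics': array([[325.1922621 ,   0.        , 276.28553115],
       [  0.        , 325.1922621 , 212.50822051],
       [  0.        ,   0.        ,   1.        ]]), 'T_tool_cam': array([[-4.50867956e-04,  9.69611423e-01,  2.44649718e-01,
         7.04266935e-02],
       [ 9.99999536e-01,  2.28891889e-04,  9.35752383e-04,
        -1.07806184e-03],
       [ 8.51317864e-04,  2.44650026e-01, -9.69611077e-01,
        -1.69800454e-01],
       [ 0.00000000e+00,  0.00000000e+00,  0.00000000e+00,
         1.00000000e+00]])}
1.6
```

View pics/scene0.png

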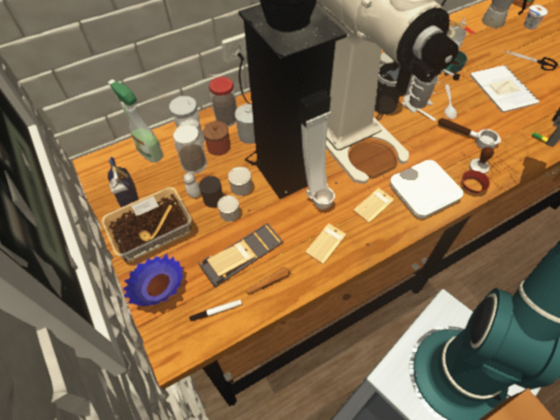

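View pics/top0.png

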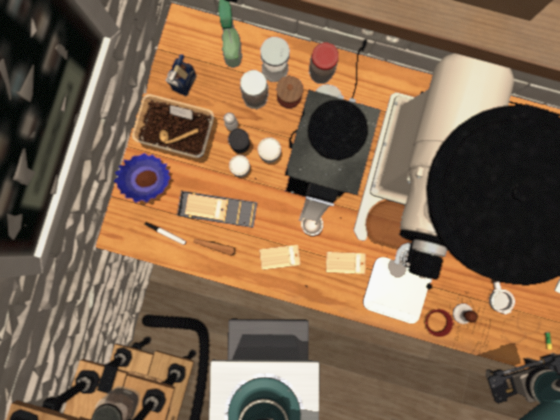

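The scene view shows the two loose boards at (327,242) and (375,205), with the tray at (242,252) and its foot end to the right. In the top view they are at (280,257), (346,262) and (217,209). The grinder spout is near (425,250) in the top view. I'll draw the arm in, swing it past the spout, and measure with the wrist camera.

```bash
cat > h.py <<'E'
from station import env, effector, solver, viewer, workorder, search_frame, tip_of
import numpy as np, cv2
def rot(yaw, tilt=0., flip=1):
    """tool pose for a board whose x axis has this yaw, head up by tilt; flip=1: tool x toward head"""
    c,s=np.cos(yaw),np.sin(yaw)
    h=np.array([c,s,0]); z=np.array([0,0,1.])
    bx=h*np.cos(tilt)+z*np.sin(tilt); bz=z*np.cos(tilt)-h*np.sin(tilt)
    x=flip*bx; zt=-bz
    return np.column_stack([x,np.cross(zt,x),zt])
K=None
def wrist():
    s=env.sense(); p,d=viewer.read_camera("wrist"); i=viewer.camera_info("wrist")
    T=np.eye(4);T[:3,:3]=s["tcp_rot"];T[:3,3]=s["ee_pos"]
    return p,d,T@i["T_tool_cam"],i["intrinsics"]
def unproject(uv,Tc,Km,z):
    """fisheye pixels -> world points on the plane of height z"""
    uv=np.atleast_2d(uv).astype(float); d=(uv-Km[:2,2])/Km[0,0]; r=np.linalg.norm(d,axis=1)
    q=d*(np.sin(r)/np.maximum(r,1e-9))[:,None]
    ray=np.column_stack([q[:,0],-q[:,1],-np.cos(r)])@Tc[:3,:3].T; o=Tc[:3,3]
    return o+ray*((z-o[2])/ray[:,2])[:,None]
def rectify(p,Tc,Km,z,cx,cy,half=0.11,n=600):
    """overhead map of plane z: col right=-y, row down=-x"""
    g=(np.arange(n)+.5)/n*2-1; Y,X=np.meshgrid(cy-g*half,cx-g*half)
    P=np.stack([X,Y,np.full_like(X,z)],-1)-Tc[:3,3]; c=P@Tc[:3,:3]
    x,y,w=c[...,0],-c[...,1],-c[...,2]; rr=np.hypot(x,y); a=np.arctan2(rr,w)/np.maximum(rr,1e-9)*Km[0,0]
    return cv2.remap(p,(x*a+Km[0,2]).astype(np.float32),(y*a+Km[1,2]).astype(np.float32),cv2.INTER_LINEAR)
E
python3 - <<'E'
from h import *
s=env.sense(); print(np.round(s["tcp_rot"],2).tolist(),s["gripper_width"],s["t"])
R=np.array(s["tcp_rot"])
p=np.array([0.119,-0.40,0.24]); q=solver.inverse_kinematics(p,R); print(q)
for yaw,pos in ((1.73,(.456,-.04,.15)),(1.6,(.45,-.23,.15)),(1.39,(.598,.14,.1))):
  for f in (1,-1): print(pos,f,solver.inverse_kinematics(np.array(pos),rot(yaw,0 if pos[1]<0 else .175,f)))
E
```

```text
[[0.96, 0.29, 0.0], [0.29, -0.96, -0.0], [-0.0, 0.0, -1.0]] 0.09212870155516353 1.6
[ 1.24146131e+00  3.88955892e-02 -4.10645999e-02  2.10538259e+00
  1.92028764e-03  9.97270459e-01 -8.16947904e-02]
(0.456, -0.04, 0.15) 1 [ 0.59997266  0.31658614 -0.67318161  2.08225653  0.26702238  0.8265943
 -0.07253204]
(0.456, -0.04, 0.15) -1 [-1.03189615  0.56960391  1.36752658  2.16960118 -0.69443145  0.9708597
 -2.2440068 ]
(0.45, -0.23, 0.15) 1 [ 0.82440445  0.36221125 -0.49915029  1.98461398  0.2279735   0.84882359
  0.22999099]
(0.45, -0.23, 0.15) -1 [ 0.32192843  0.30717609  0.09958603  2.01673039 -0.04114551  0.81953719
 -2.66741465]
(0.598, 0.14, 0.1) 1 [ 0.27387307  0.61893143 -0.63270848  1.80309332  0.27965341  0.76040007
 -0.62994028]
(0.598, 0.14, 0.1) -1 [ 0.64317611  1.03466858 -1.33445223  1.78183751  0.99475714  1.10153222
  1.99555322]
```

```bash
python3 - <<'E'
from h import *
for c in ("top","scene"):
    D=np.load(c+"0.npz")["d"]; i=viewer.camera_info(c); K=i["intrinsics"]
    v,u=np.nonzero(D>0); d=D[v,u]
    P=np.column_stack([(u-K[0,2])/K[0,0]*d,-(v-K[1,2])/K[1,1]*d,-d])@i["rotation"].T+i["eye"]
    a=np.degrees(np.arctan2(P[:,1],P[:,0])); r=np.hypot(P[:,0],P[:,1])
    for lo in range(-70,10,10):
        m=(a>lo)&(a<=lo+10)&(P[:,2]>.08)&(r>.3)
        if m.any():
            k=np.argsort(r[m])[:400:80]; print(c,lo,np.round(np.c_[r[m],P[m,2]][k],2).tolist())
E
```

```text
top -70 [[0.51, 0.61], [0.53, 0.6], [0.55, 0.61], [0.57, 0.61], [0.58, 0.59]]
top -50 [[0.54, 0.43], [0.56, 0.86], [0.58, 0.85], [0.58, 0.86], [0.59, 0.85]]
top -40 [[0.53, 0.48], [0.54, 0.5], [0.55, 0.85], [0.55, 0.85], [0.55, 0.85]]
top -30 [[0.55, 0.85], [0.56, 0.86], [0.57, 0.86], [0.57, 0.85], [0.57, 0.86]]
top -20 [[0.58, 0.08], [0.59, 0.12], [0.6, 0.13], [0.61, 0.18], [0.61, 0.33]]
top -10 [[0.58, 0.08], [0.63, 0.53], [0.63, 0.52], [0.64, 0.53], [0.64, 0.52]]
top 0 [[0.77, 0.08], [0.86, 0.08], [0.9, 0.74], [0.91, 0.08], [0.92, 0.12]]
scene -70 [[0.64, 0.08], [0.67, 0.09], [1.45, 0.1], [1.46, 0.08]]
scene -60 [[1.19, 0.09], [1.41, 0.1]]
scene -50 [[0.53, 0.42], [0.55, 0.48], [0.57, 0.32], [0.63, 0.52], [0.86, 0.12]]
scene -40 [[0.53, 0.48], [0.53, 0.47], [0.54, 0.49], [0.54, 0.48], [0.54, 0.49]]
scene -30 [[0.59, 0.47], [0.6, 0.5], [0.61, 0.48], [0.62, 0.44], [0.62, 0.5]]
scene -20 [[0.57, 0.08], [0.59, 0.12], [0.59, 0.14], [0.6, 0.14], [0.6, 0.17]]
scene -10 [[0.58, 0.08], [0.61, 0.31], [0.62, 0.37], [0.62, 0.52], [0.63, 0.36]]
scene 0 [[0.77, 0.08], [0.87, 0.09], [0.91, 0.14], [0.91, 0.14], [0.92, 0.14]]
```

```bash
python3 - <<'E'
from h import *
s=env.sense(); R=np.array(s["tcp_rot"])
p=np.array([0.109,-0.365,0.19]); env.movel(p,rate=0.3)
q=np.array(env.sense()["joint_positions"]); print(np.round(q,2))
q[0]=0.25; q[6]+=-0.3; env.goto_joints(q); s=env.sense(); print(s["ee_pos"],np.round(s["tcp_rot"],2).tolist(),s["t"])
env.reach(np.array([0.44,-0.05,0.20]),rot(np.pi/2))
s=env.sense(); print(np.round(s["joint_positions"],2),s["ee_pos"],s["t"],s["wrist_force"])
p,d,Tc,K=wrist(); np.savez("w1.npz",p=p,d=d,Tc=Tc,K=K); cv2.imwrite("pics/w1.png",p[:,:,::-1])
for n in ["bead_1","board_a_foot","board_a_center","board_b_center","board_b_foot","lot_tray"]:
    print(n,[(np.round(r["at"],3).tolist(),round(r["score"],2)) for r in tip_of("wrist",n)][:4])
E
```

```text
[ 1.24  0.04 -0.05  2.23  0.    0.87 -0.09]
[ 0.36698526 -0.10866843  0.19046511] [[0.55, 0.83, 0.0], [0.83, -0.55, -0.0], [0.0, 0.0, -1.0]] 4.0167
[ 0.17  0.14 -0.14  2.09  0.03  0.91  0.01] [ 0.43994145 -0.05089059  0.19967925] 4.4917 [-0.56405803 -1.07430162  0.35444926]
bead_1 [([0.589, 0.086, 0.008], 0.87), ([0.592, 0.124, 0.0], 0.86), ([0.583, 0.047, 0.008], 0.6)]
board_a_foot [([0.595, 0.125, 0.009], 0.79)]
board_a_center [([0.602, 0.185, 0.022], 0.86), ([0.726, 0.082, 0.006], 0.73)]
board_b_center [([0.458, -0.039, 0.002], 0.91), ([0.582, 0.05, 0.009], 0.37)]
board_b_foot [([0.463, -0.094, 0.003], 0.7)]
lot_tray [([0.597, 0.146, -0.0], 0.92), ([0.589, 0.087, 0.008], 0.22)]
```

View pics/w1.png

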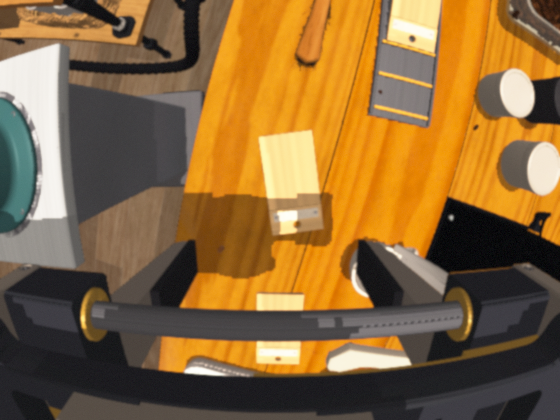

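The wrist view shows board b at (290,180) with its foot down, and board c partly hidden at (280,327). The tray's foot end is at (405,80), with its beads visible. Next I'll fit rectangles in rectified maps.

```bash
cat >> h.py <<'E'
def fit_board(p,Tc,K,z,cx,cy,half=0.09,n=600,thr=None,name=None):
    im=rectify(p,Tc,K,z,cx,cy,half,n); S=cv2.GaussianBlur(cv2.cvtColor(im,cv2.COLOR_RGB2HSV)[:,:,1],(7,7),0)
    t,m=cv2.threshold(S,thr or 0,255,cv2.THRESH_BINARY_INV+(0 if thr else cv2.THRESH_OTSU))
    m=cv2.morphologyEx(m,cv2.MORPH_OPEN,np.ones((15,15))); m=cv2.morphologyEx(m,cv2.MORPH_CLOSE,np.ones((35,35)))
    cs,_=cv2.findContours(m,cv2.RETR_EXTERNAL,cv2.CHAIN_APPROX_NONE)
    c=min((c for c in cs if cv2.contourArea(c)>n*n*.05),key=lambda c:np.hypot(*(np.array(cv2.minAreaRect(c)[0])-n/2)))
    r=cv2.minAreaRect(c); b=cv2.boxPoints(r); k=2*half/n
    w=np.column_stack([cx+half-b[:,1]*k, cy+half-b[:,0]*k]); e=w[1]-w[0],w[2]-w[1]
    L=max(e,key=np.linalg.norm); L=L*np.sign(L[1])
    if name: cv2.drawContours(im,[b.astype(int)],0,(255,0,0),1); cv2.imwrite(name,im[:,:,::-1])
    return w.mean(0),np.arctan2(L[1],L[0]),sorted(np.linalg.norm(x) for x in e),t
E
python3 - <<'E'
from h import *
f=np.load("w1.npz"); p,Tc,K=f["p"],f["Tc"],f["K"]
print(fit_board(p,Tc,K,.007,.456,-.039,name="b.png"))
t=rectify(p,Tc,K,.006,.59,.09,.09,600); 
a=cv2.imread("b.png")
cv2.imwrite("pics/bt.png",cv2.resize(np.hstack([a,t[:,:,::-1]]),(800,400)))
E
```

```text
(array([ 0.45856956, -0.03838609], dtype=float32), np.float32(1.7053173), [np.float32(0.06121037), np.float32(0.11684157)], 163.0)
```

View pics/bt.png

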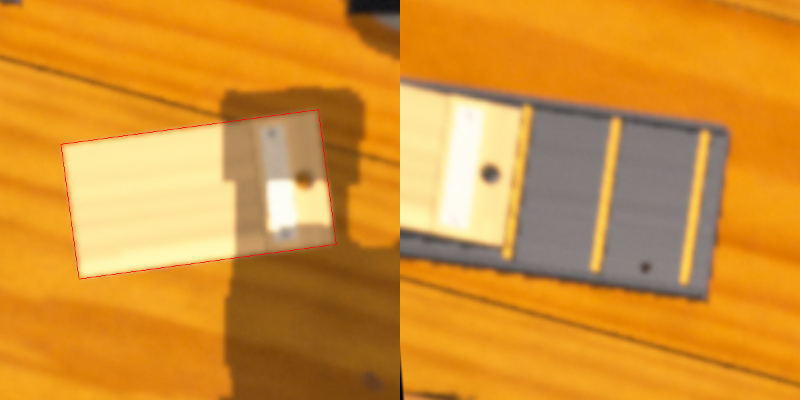

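```bash
cat > tray.py <<'E'
from h import *
def tray(p,Tc,K,cx=.59,cy=.09,half=.09,n=900,name=None):
    k=2*half/n; im=rectify(p,Tc,K,.010,cx,cy,half,n); h=cv2.cvtColor(im,cv2.COLOR_RGB2HSV)
    W=lambda q: np.array([cx+half-q[1]*k, cy+half-q[0]*k])
    g=((h[:,:,1]<90)&(h[:,:,2]<150)).astype(np.uint8)*255
    g=cv2.morphologyEx(g,cv2.MORPH_CLOSE,np.ones((31,31))); g=cv2.morphologyEx(g,cv2.MORPH_OPEN,np.ones((41,41)))
    cs,_=cv2.findContours(g,cv2.RETR_EXTERNAL,cv2.CHAIN_APPROX_NONE); c=max(cs,key=cv2.contourArea)
    r=cv2.minAreaRect(c); print("grey",W(r[0]),np.array(r[1])*k,r[2]); b=cv2.boxPoints(r)
    y=((h[:,:,1]>100)&(h[:,:,2]>120)).astype(np.uint8)*cv2.drawContours(np.zeros_like(g),[cv2.convexHull(c)],0,1,-1)
    y=cv2.morphologyEx(y,cv2.MORPH_OPEN,np.ones((7,7)))
    cs,_=cv2.findContours(y,cv2.RETR_EXTERNAL,cv2.CHAIN_APPROX_NONE)
    for q in cs:
        r=cv2.minAreaRect(q)
        if max(r[1])*k>.04: print("bead",W(r[0]),np.array(r[1])*k,r[2]); cv2.drawContours(im,[cv2.boxPoints(r).astype(int)],0,(255,0,0),1)
    cv2.drawContours(im,[b.astype(int)],0,(0,255,0),1)
    if name: cv2.imwrite(name,cv2.resize(im,(600,600))[:,:,::-1])
E
python3 - <<'E'
from tray import *
f=np.load("w1.npz"); tray(f["p"],f["Tc"],f["K"],name="pics/t1.png")
E
```

```text
grey [0.5869873 0.0672756] [0.03427543 0.07717148] 7.234150409698486
```

View pics/t1.png

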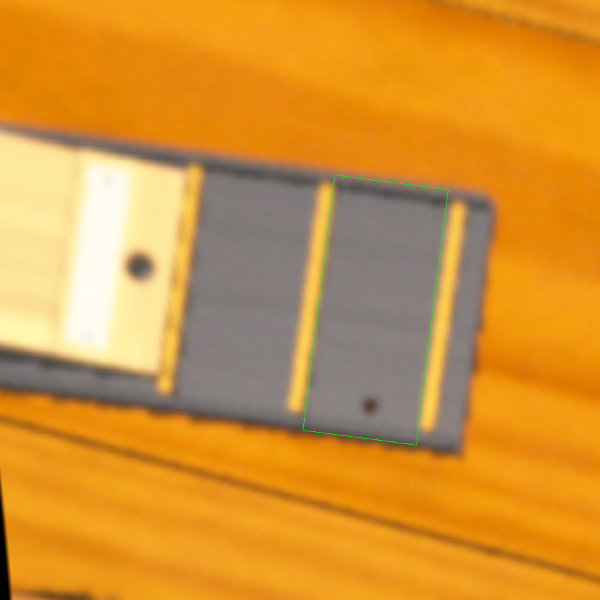

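Reading the map at 0.3 mm/px, the bead centres are at (181,278), (311,297) and (443,317). That gives about 40 mm spacing and a tray yaw of about 82°, which agrees with the networks. I'll take one view from straight above the tray to tighten this before picking.

```bash
cat > tray.py <<'E'
from h import *
def tray(p,Tc,K,cx=.592,cy=.09,half=.09,n=900,name=None):
    k=2*half/n; im=rectify(p,Tc,K,.010,cx,cy,half,n); h=cv2.cvtColor(im,cv2.COLOR_RGB2HSV)
    W=lambda q: np.array([cx+half-q[1]*k, cy+half-q[0]*k]); u=np.array([.139,.990]); v=np.array([-.990,.139]); o=np.array([.591,.087])
    px=lambda w:[(cy+half-w[1])/k,(cx+half-w[0])/k]
    y=((h[:,:,1]>90)).astype(np.uint8); out=[]
    for s in (-.040,0,.040):
        P=np.array([px(o+u*(s+a)+v*b) for a,b in ((-.009,-.039),(.009,-.039),(.009,.039),(-.009,.039))],int)
        m=cv2.morphologyEx(y*cv2.fillPoly(np.zeros_like(y),[P],1),cv2.MORPH_OPEN,np.ones((7,7)))
        cs,_=cv2.findContours(m,cv2.RETR_EXTERNAL,cv2.CHAIN_APPROX_NONE); r=cv2.minAreaRect(max(cs,key=cv2.contourArea))
        print("bead",W(r[0]),np.array(r[1])*k,r[2]); out.append(W(r[0])); cv2.drawContours(im,[cv2.boxPoints(r).astype(int)],0,(255,0,0),1)
    d=out[1]-out[0]; print("yaw 3-2",np.arctan2(d[1],d[0]),np.linalg.norm(d))
    if name: cv2.imwrite(name,cv2.resize(im,(600,600))[:,:,::-1])
E
python3 - <<'E'
from tray import *
f=np.load("w1.npz"); tray(f["p"],f["Tc"],f["K"])
env.movel(np.array([.565,.03,.2]),rot(1.435),rate=.25)
p,d,Tc,K=wrist(); np.savez("w2.npz",p=p,d=d,Tc=Tc,K=K)
tray(p,Tc,K,name="pics/t2.png"); s=env.sense(); print(s["t"],np.round(s["joint_positions"],2))
E
```

```text
bead [0.58526248 0.04693412] [0.0062218 0.0709645] 8.031657218933105
bead [0.5908329  0.08642476] [0.00628357 0.07088066] 8.035711288452148
bead [0.59683829 0.12913064] [0.01333396 0.07076586] 7.969610214233398
yaw 3-2 1.4306640648511466 0.039881575098317065
bead [0.58543215 0.04752203] [0.00597211 0.07085384] 8.238961219787598
bead [0.591      0.08680001] [0.00605283 0.07054098] 8.130102157592773
bead [0.59722867 0.12946199] [0.01256942 0.07082133] 7.969610214233398
yaw 3-2 1.4299795958489605 0.03967064447995435
5.6333 [ 0.01  0.35 -0.15  1.82  0.06  0.98 -0.3 ]
```

View pics/t2.png

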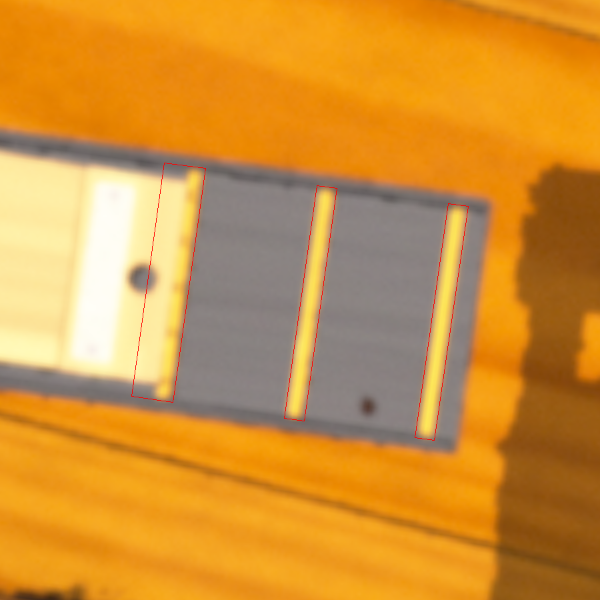

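Both views agree: bead_2's centre is at (0.591, 0.0868), yaw is 1.430, spacing is 39.7 mm and bead length is 70.7 mm. Next I'll pick board b and place it with a force-guarded descent.

```bash
cat > job.py <<'E'
from tray import *
YAW=1.430; TILT=.1745; DZ=.002; U=np.array([np.cos(YAW),np.sin(YAW),0])
def pick(c,yaw):
    p=np.array([c[0],c[1],.10]); effector.release()
    env.reach(p,rot(yaw)); p[2]=DZ; env.movel(p,rate=.12)
    effector.grasp(25); s=env.sense(); print("grip",s["gripper_width"],s["grasp_force"],s["t"])
    if not .055<s["gripper_width"]<.065: raise SystemExit("bad grip")
    p[2]=.11; env.movel(p,rate=.2)
def place_pose(bead_c,ahead):
    R=rot(YAW,TILT); C=np.r_[bead_c,.006]+U*(.002+ahead+.0566)+[0,0,.0101]
    return C-R[:,2]*DZ, R
def place(bead_c,lift=0.,ahead=.0025):
    T,R=place_pose(bead_c,ahead); T=T+[0,0,lift]
    env.movel(T+[0,0,.07],R,rate=.2); env.movel(T+[0,0,.008],rate=.12); env.pause(.2)
    f0=np.array(env.sense()["wrist_force"]); z=.008
    while z>-.006:
        z-=.0007; env.movel(T+[0,0,z],rate=.02); f=np.array(env.sense()["wrist_force"])-f0
        if z<.002: print(round(z*1e3,1),np.round(f,1))
        if f[2]>3: break
    s=env.sense(); print("down",z,s["ee_pos"]-T,s["gripper_width"],s["t"])
    return T,R
def let_go(R):
    effector.release(); p=np.array(env.sense()["ee_pos"]); env.movel(p-R[:,2]*.08,rate=.15)
E
python3 - <<'E'
from job import *
T,R=place_pose([.5910,.0868],.0025); print(T,np.round(solver.inverse_kinematics(T,R),2))
pick([.4586,-.0384],1.705)
place([.5910,.0868])
p,d=viewer.read_camera("scene"); cv2.imwrite("pics/s2.png",cv2.resize(p[190:300,170:310],(800,628))[:600,:,::-1])
E
```

```text
[0.59952553 0.14695159 0.01806963] [-0.03  0.67 -0.23  1.84 -0.04  0.59 -0.32]
grip 0.0595014874504496 25.000774562358856 8.0917
1.7 [-0.7  0.5 -0.4]
1.0 [-0.3  1.1 -0.5]
0.3 [-2.5  0.8  4.5]
down 0.00029999999999999916 [1.05708293e-04 2.19296931e-05 8.55316655e-04] 0.058964165132578406 13.7167
```

```bash
python3 - <<'E'
from job import *
let_go(rot(YAW,TILT)); print(env.sense()["t"])
env.movel(np.array([.54,.0,.2]),rot(YAW),rate=.25)
p,d,Tc,K=wrist(); np.savez("w3.npz",p=p,d=d,Tc=Tc,K=K)
im=rectify(p,Tc,K,.013,.592,.11,.10,600); cv2.imwrite("pics/t3.png",im[:,:,::-1])
for n in ["bead_3","board_b_foot","board_b_center"]:
    print(n,[(np.round(r["at"],3).tolist(),round(r["score"],2)) for r in tip_of("wrist",n)][:4])
print(env.sense()["t"])
E
```

```text
15.0833
bead_3 [([0.59, 0.085, 0.008], 0.93), ([0.582, 0.049, 0.012], 0.68)]
board_b_foot [([0.591, 0.091, 0.004], 0.89)]
board_b_center [([0.6, 0.147, 0.016], 0.79)]
16.1417
```

View pics/t3.png

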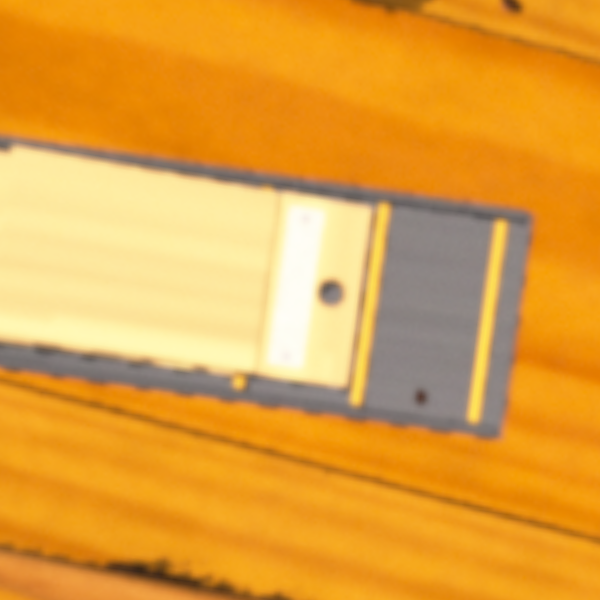

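Board b lies square in the fan, with its foot edge at (376,205)–(348,387) just behind bead 2. It sits about 1–1.5 mm to the right of the first board's line, so I'll correct for that with board c. Next I'll look at board c.

```bash
python3 - <<'E'
from job import *
env.movel(np.array([.42,-.02,.18]),rot(1.57),rate=.25)
env.movel(np.array([.42,-.215,.15]),rot(1.57),rate=.25)
p,d,Tc,K=wrist(); np.savez("w4.npz",p=p,d=d,Tc=Tc,K=K)
for n in ["board_c_center","board_c_foot"]:
    print(n,[(np.round(r["at"],3).tolist(),round(r["score"],2)) for r in tip_of("wrist",n)][:4])
print(fit_board(p,Tc,K,.007,.45,-.23,name="b.png"))
a=cv2.imread("b.png"); cv2.imwrite("pics/c.png",cv2.resize(np.hstack([a,cv2.resize(p[:,:,::-1],(800,600))]),(800,343))); s=env.sense(); print(s["t"],s["wrist_force"],np.round(s["joint_positions"],2))
E
```

```text
board_c_center [([0.441, -0.237, 0.006], 0.59)]
board_c_foot [([0.443, -0.294, 0.002], 0.88)]
(array([ 0.444086 , -0.2355734], dtype=float32), np.float32(1.5404003), [np.float32(0.060780708), np.float32(0.11597444)], 159.0)
17.875 [-0.12411446  0.22468413 -0.30348751] [ 0.4   0.26 -0.01  2.09  0.    0.8   0.4 ]
```

View pics/c.png

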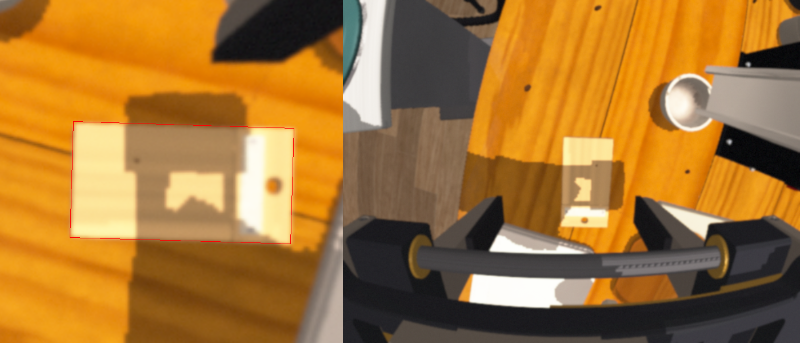

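```bash
python3 - <<'E'
from job import *
pick([.4441,-.2356],1.540)
env.movel(np.array([.42,-.03,.13]),rot(1.5),rate=.2)
place(np.array([.5854,.0473])+.0011*np.array([-.990,.139]))
E
```

```text
grip 0.05932504581364485 25.000567138195038 20.0
1.7 [ 0.4  0.2 -0.1]
1.0 [-0.1 -0.4  0.8]
0.3 [-2.2 -0.2  4.5]
down 0.00029999999999999916 [ 8.68873585e-05 -3.20590925e-05  6.88702723e-04] 0.05957785187157063 26.775
```

```bash
python3 - <<'E'
from job import *
let_go(rot(YAW,TILT))
env.movel(np.array([.52,-.03,.2]),rot(YAW),rate=.25)
p,d,Tc,K=wrist()
im=rectify(p,Tc,K,.013,.592,.10,.11,560)
s,_=viewer.read_camera("scene"); c=cv2.resize(s[195:305,175:315],None,fx=2.85,fy=2.85,interpolation=cv2.INTER_CUBIC)
o=np.zeros((560,800,3),np.uint8); o[:,:400]=cv2.resize(im,(400,560))[:,:]*0; o[:400,:400]=cv2.resize(im,(400,400)); o[:c.shape[0],400:400+c.shape[1]]=c[:,:400]
cv2.imwrite("pics/fin.png",o[:,:,::-1]); cv2.imwrite("pics/fin_big.png",im[:,:,::-1]); print(env.sense()["t"])
E
```

```text
29.0417
```

View pics/fin.png

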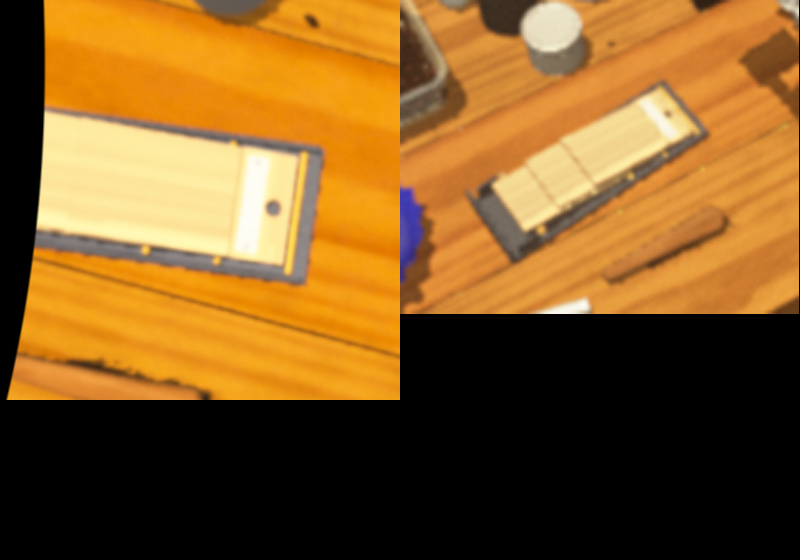

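View pics/fin_big.png

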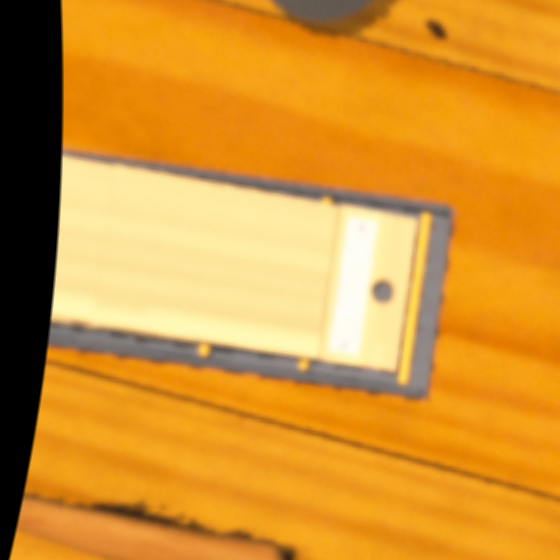

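```bash
python3 -c "
from h import *
print(workorder.finish_job())"
```

```text
the job is handed in; nothing more can be done
None
```

Both loose boards are home at bead 2 and bead 3, set down under force control, square and in line to within about 1–2 mm, and handed in at about 29 s; no shift of the first board showed in the pictures, but only the last board's title strip is visible from above, because the home poses you gave put each board over the foot of the one before it.

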